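# Fetch the red footpeg from under the tote's handle and lay it in the fitting stand

## Robot

A 6-joint arm with a two-finger parallel gripper is mounted at the origin on the work surface. World frame = base frame: x ahead of the robot, y to its left, z up, the work surface at z = 0. Lengths are in m, angles in rad, forces in N, time in s.
With the tool pointing down it reaches from about 0.35 to 0.775 m from the base axis. Payload 5.5 kg.
Tool frame: the origin (TCP) lies on the centre line of the jaws, within the pads' length; the fingertips stand 11 mm ahead of it and the grasp point (between the pads) lies 8 mm behind it (env.tip_extent is the distance from the TCP to the fingertips, in m); z points along the fingers, y is the line along which they close (so a half turn about z gives the same grasp; the last joint's range is limited). The gripper opens to 85 mm and grips with 20 to 120 N. Pads are 22 mm wide; open, the fingers measure 114 mm over their backs; the gripper's body (76 mm by 85 mm) begins 54 mm behind the grasp point. The pads swing forward as they close: fully open they stand 13 mm farther back than shut.
Start: joints at [-0.14, 0.313, 0.046, 1.304, 0, 1.431], TCP at [0.575, -0, 0.242] pointing down, gripper open.
Joint ranges: [-2.76, 2.76], [-0.86, 1.69], [-1.03, 1.26], [-2.2, 2.34], [-1.47, 1.5], [-3.14, 3.14]. Speed limits (rad/s): [2.57, 2.57, 3.14, 3.14, 3.14, 3.14].

## Interface

Orientations are given as a unit quaternion [w, x, y, z].
In Python, from workcell import env gives the robot as it stands.
- The arm moves only by the shell command python3 -m jog 'ROWS' [FORCE]. ROWS is JSON, a list of rows, each a list of 5 numbers: the gripper's target within -1 to 1 (shut at 1, half-way at 0, fully open at -1), then the shift along the tool's x, y, z in m, then the turn about the tool's z in degrees. In form: [[fingers, tx, ty, tz, turn], ...]. A call has 1 to 5 rows; each row shifts and turns the commanded pose from where the row before left it, along the tool's axes as they then stand; what a row does not reach is not made up. A row lasts 1/12 s, in which the tool goes at most 41.7 mm and 7.16 degrees, less where a joint would pass 70% of its speed; a pose out of reach is approached as far as the arm can. A call is refused whole if a number of a shift passes 0.0417 or a number of a turn 7.16, either way. A call with a gripper value outside its range is refused whole. The fingers move at their own pace and stop on an object; FORCE is the grip in N (left out, the last holds). Time passes only in rows, so rows that do not move let the fingers close. It gives the time, the measured TCP pose, the force, the opening and the grip force at its end, in the units of the state.
- env.get_state(): the state, without advancing time (a new reading comes with each control period).
- env.read_camera(name): name is "scene" or "side" or "wrist"; returns a dict with "img" (480x640x3 uint8, red, green, blue), "fov_y" (degrees; the focal length in pixels is half the picture's height over the tangent of half this angle, whatever the lens; pixels are square), "cx", "cy" (the principal point, pixels), "T" (4x4, takes a point from camera to world coordinates). Camera axes: x right, y up, looking along -z (the intrinsics and any distortion apply to the point x, -y, -z); pixel columns grow to the right and rows downward; lengths in m; the calibration is good to about 2 mm. The wrist camera is an equidistant fisheye: a pixel r from the principal point sees the ray r / f radians off the axis. A picture is of the moment at which its call begins. There is no depth.
- env.hand_in(): hands the job in; it is judged then, once.
The state is a dict: "clock": time; "joint_pos": joint angles; "qvel": joint speeds; "tau": joint torques, N m; "tcp_pos": TCP position; "orientation": TCP orientation; "wrist_force": force on the tool from outside, world axes, zero at the start; "ft_torque": the same for the moment, N m; "finger_gap": finger opening in m; "grip_force": force on a finger pad.
Only numpy, scipy, OpenCV 4.12 (cv2) and the standard library are available. Lean on these libraries where they do the work, as an engineer would, in place of code of your own. Each camera call takes 0.05 s, during which the arm holds its last target. There are 200 camera calls.

## Task

Reach in under the carrying handle of the wooden tool tote, take out the motorcycle footpeg with the red sleeve, and lay it level across both saddles of the fitting stand, centred, with its steel ends standing out at either side (either way round). Set it down and let go, do not drop it; leave the other parts lying where they are in the tote, and do not knock the tin, the bottle or the carton about.

Things in the scene. Friction and masses are not known exactly. Their poses are not given: they have to be found in the camera images.
- red_peg: Loose, the target: straight motorcycle footpeg 120 mm long: red round sleeve, 26 mm diameter, 80 mm long, with a 26 x 26 x 20 mm steel block at each end; about 0.22 kg. Origin at its centre, on the axis, 13 mm above what it lies on; x along the bar. Starts flat on the tote's floor, roughly along the tote's x, its middle under the handle.
- black_peg: Loose, leave alone. Another footpeg of the same shape and size but with a black sleeve; origin at its centre, x along the bar.
- axle_bolt: Loose, leave alone. Bare grey metal bolt, 114 mm long, shank 18 mm in diameter, dark square 26 mm ends; origin on its axis at mid length, x along the bolt.
- brass_bar: Loose, leave alone. Square brass-coloured bar 110 x 22 x 22 mm; origin at its centre, x along the bar.
- tyre_lever: Loose, leave alone. Flat dark steel bar 14 x 180 x 6 mm lying along the tote's far (+x) wall; origin at its centre, y along the bar.
- tote: Fixed. Open wooden tote, 210 mm (its x) by 340 mm (its y) outside, walls 10 mm thick and 36 mm high, inner floor 8 mm above the bench. Origin at the centre of its underside; x points away from the robot, give or take its yaw. Four bar-like parts (red_peg among them, in any place) lie side by side about 64 mm apart along y, each roughly along x.
- handle (a point): Centre of the tote's fixed carrying handle: a flat slat 36 mm wide (tote's x), 18 mm thick, along the tote's whole length (y) over its middle; underside 150 mm, top 168 mm above the bench; an upright 50 x 10 mm carries it at each end. It bars a gripper pointing straight down: lean the tool 30 to 45 degrees and reach in under it along the bar, from the robot's side or the far one.
- stand: Fixed. Blue base plate 130 x 90 x 10 mm with two aluminium saddles 16 mm thick, centred at x = +40 and -40 mm. Each is 70 mm wide with an open-topped slot 38 mm wide (y): slot floor 40 mm, cheek tops 56 mm above the bench. The 64 mm gap between the saddles is free for fingers down to the base plate. Origin at the centre of the underside; the bar is to lie along x.
- seat (a point): The point on the stand, 53 mm above the bench, midway between the saddles, where the centre of the laid footpeg belongs; axes as the stand's.
- glue_tin: Loose bystander: round tin with a yellow label, 90 mm in diameter, 110 mm high, standing beyond the work; origin at the centre of its underside.
- oil_bottle: Loose bystander: grey bottle with a blue label, 68 mm in diameter, 170 mm high, on the robot's right; origin at the centre of its underside.
- carton: Loose bystander: cardboard box 100 x 140 x 70 mm high, on the robot's left; origin at the centre of its underside.
There are look-alikes about, which are no part of the job. Leave any blue or turquoise look-alike of the red_peg alone. What is shaped like the stand but green is not meant.

How it is judged:
On the way:
1. the red footpeg is held in the fingers, lifted clear above the tote's walls (height (world z) of red_peg above 0.056 m and contact force between the fingers and red_peg above 1 N), for 0.2 s.
At the end, for the whole second after the job is handed in: The red footpeg lies at rest, released, in both saddles of the stand: its centre within 12 mm of the seat point along the stand, 9 mm across it and 4 mm in height, its axis within 0.2 rad of the stand's (x of red_peg in the frame of seat between -0.012 and 0.012 m and y of red_peg in the frame of seat between -0.009 and 0.009 m and z of red_peg in the frame of seat between -0.004 and 0.004 m and angle between the x axis of red_peg and the x axis of stand, either way round below 0.2 rad and linear speed of red_peg below 0.02 m/s and contact force between the fingers and red_peg below 0.05 N); the robot touches nothing.
It fails at once if the red footpeg is dropped (falls freely faster than 0.7 m/s, about 25 mm) (linear speed of red_peg above 0.7 m/s and contact force between the fingers and red_peg below 0.05 N).
It fails at once if another part in the tote is moved by more than 40 mm (distance of any of black_peg, axle_bolt, brass_bar, tyre_lever from where it was at the start of the episode above 0.04 m).
It fails at once if the tin, the bottle or the carton is moved by more than 30 mm or tipped (distance of any of glue_tin, oil_bottle, carton from where it was at the start of the episode above 0.03 m or angle between any of glue_tin, oil_bottle, carton's own z axis and vertical above 0.4 rad).
It also fails if it takes over 48 s, if anything falls off the work surface, if the arm or the gripper's body presses on something with over 40 N, if the wrist force passes 120 N, or if a joint passes its speed limit or range.

## Working session

There is one attempt and no reset: what is moved stays moved. The work goes in short steps, Python scripts to look and compute and a shell command to move; the robot and the scene stay as the last step left them, time stands still between calls to the robot, and variables do not carry over. Pictures are saved under pics/ and viewed, at most 11 in all, crops included, and the job is handed in when it is done.

```bash
mkdir -p pics; ls
python3 - <<'E'
from workcell import env
import cv2,numpy as np
for n in ("scene","side"):
    c=env.read_camera(n); cv2.imwrite(f"pics/{n}0.png",c["img"][:,:,::-1]); print(n,c["fov_y"],c["cx"],c["cy"],np.round(c["T"],3).tolist())
    np.savez(f"{n}0.npz",**c)
s=env.get_state(); print({k:np.round(v,3).tolist() for k,v in s.items()})
E
```

```text
pics
scene 55.697491387555715 319.26557178330165 230.71784232392534 [[-0.09, -0.653, 0.752, 1.436], [0.996, -0.052, 0.074, 0.102], [-0.009, 0.756, 0.655, 0.89], [0.0, 0.0, 0.0, 1.0]]
side 50.35326657436825 324.2312563687914 246.29582518203392 [[0.972, 0.162, -0.168, 0.378], [-0.234, 0.663, -0.711, -0.818], [-0.004, 0.731, 0.683, 0.881], [0.0, 0.0, 0.0, 1.0]]
{'clock': 0.1, 'joint_pos': [-0.14, 0.314, 0.045, 1.304, -0.0, 1.431], 'qvel': [0.001, 0.0, 0.003, 0.001, -0.002, 0.0], 'tau': [0.004, -48.173, 29.924, 0.013, -0.0, 0.0], 'tcp_pos': [0.575, 0.0, 0.241], 'orientation': [-0.001, 0.707, 0.707, -0.0], 'wrist_force': [0.442, 0.21, 0.051], 'ft_torque': [0.021, 0.006, -0.043], 'grip_force': 0.0, 'finger_gap': 0.086}
```

View pics/scene0.png

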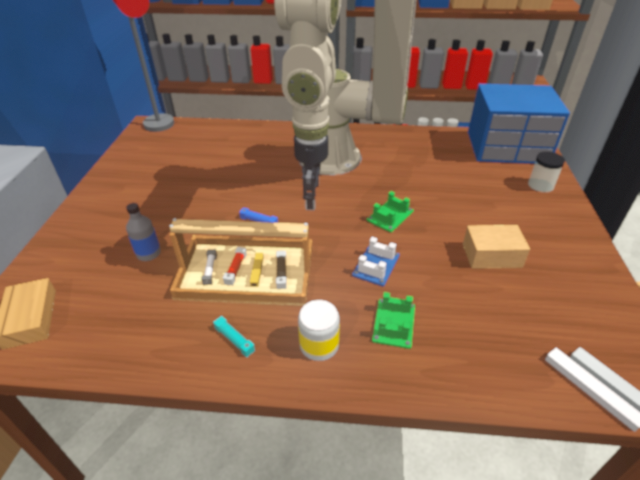

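View pics/side0.png

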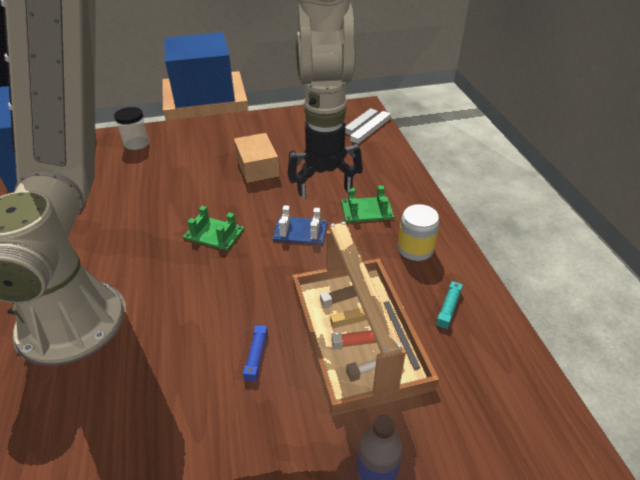

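```bash
cat > h.py <<'E'
import numpy as np,cv2
def f(c): return 240/np.tan(np.radians(float(c["fov_y"]))/2)
def onto(c,uv,z):
    uv=np.atleast_2d(uv).astype(float); T=c["T"]
    d=np.c_[(uv[:,0]-c["cx"])/f(c),-(uv[:,1]-c["cy"])/f(c),-np.ones(len(uv))]@T[:3,:3].T
    return T[:3,3]+d*((z-T[2,3])/d[:,2])[:,None]
def proj(c,P):
    p=(np.atleast_2d(P)-c["T"][:3,3])@c["T"][:3,:3]
    return np.c_[c["cx"]-f(c)*p[:,0]/p[:,2],c["cy"]+f(c)*p[:,1]/p[:,2]]
E
python3 - <<'E'
from h import *
S=dict(np.load("scene0.npz"));D=dict(np.load("side0.npz"));print(S.keys())
a=cv2.resize(S["img"][210:310,165:415],None,fx=3.2,fy=3.2,interpolation=2)
b=cv2.resize(D["img"][200:420,230:450],(300,300),interpolation=2)
d=cv2.resize(D["img"][195:255,260:340],(400,300),interpolation=2)
o=np.zeros((620,800,3),np.uint8);o[:320]=a;o[320:,:300]=b;o[320:,320:720]=d
cv2.imwrite("pics/crop.png",o[:600,:,::-1])
for n,c in(("scene",S),("side",D)):
    hsv=cv2.cvtColor(c["img"],cv2.COLOR_RGB2HSV)
    H,s,v=cv2.split(hsv)
    red=(((H<4)|(H>174))&(s>190)&(v>110)).astype(np.uint8)
    blue=((H>100)&(H<125)&(s>120)&(v>60)).astype(np.uint8)
    for nm,m,z in(("red",red,.021),("blue",blue,.010)):
        k,l,st,ce=cv2.connectedComponentsWithStats(m)
        for i in range(1,k):
            if st[i,4]>40 and 180<ce[i,1]<400 and 150<ce[i,0]<450:
                cn=cv2.findContours((l==i).astype(np.uint8),0,2)[0][0]
                hull=cv2.approxPolyDP(cv2.convexHull(cn),2,True)[:,0]
                print(n,nm,st[i].tolist(),ce[i].round(1),onto(c,ce[i],z).round(4)[0,:2],hull.tolist(),onto(c,hull,z)[:,:2].round(3).tolist())
E
```

```text
dict_keys(['img', 'fov_y', 'cx', 'cy', 'T'])
scene blue [241, 209, 36, 13, 215] [256.5 216.1] [ 0.372  -0.1963] [[241, 211], [246, 209], [274, 217], [276, 220], [243, 217]] [[0.351, -0.25], [0.34, -0.236], [0.372, -0.142], [0.386, -0.133], [0.38, -0.237]]
scene blue [365, 253, 33, 28, 199] [382.3 262.2] [0.5423 0.186 ] [[366, 253], [397, 256], [385, 280]] [[0.51, 0.141], [0.515, 0.227], [0.608, 0.192]]
scene blue [355, 273, 29, 12, 102] [369.  278.2] [0.6051 0.1504] [[383, 283], [355, 275], [360, 273]] [[0.619, 0.187], [0.597, 0.113], [0.588, 0.126]]
side blue [273, 218, 38, 23, 515] [297.2 230.4] [0.5388 0.164 ] [[310, 219], [310, 240], [273, 238], [291, 218]] [[0.581, 0.201], [0.563, 0.12], [0.473, 0.15], [0.532, 0.217]]
side blue [320, 222, 6, 16, 55] [322.7 228.9] [0.604 0.154] [[321, 222], [325, 223], [322, 237]] [[0.606, 0.182], [0.615, 0.176], [0.595, 0.124]]
side blue [243, 326, 24, 55, 623] [254.8 352.7] [ 0.3803 -0.1871] [[265, 326], [255, 380], [245, 379], [243, 372], [255, 326]] [[0.411, -0.124], [0.372, -0.251], [0.353, -0.244], [0.351, -0.227], [0.39, -0.119]]
```

View pics/crop.png

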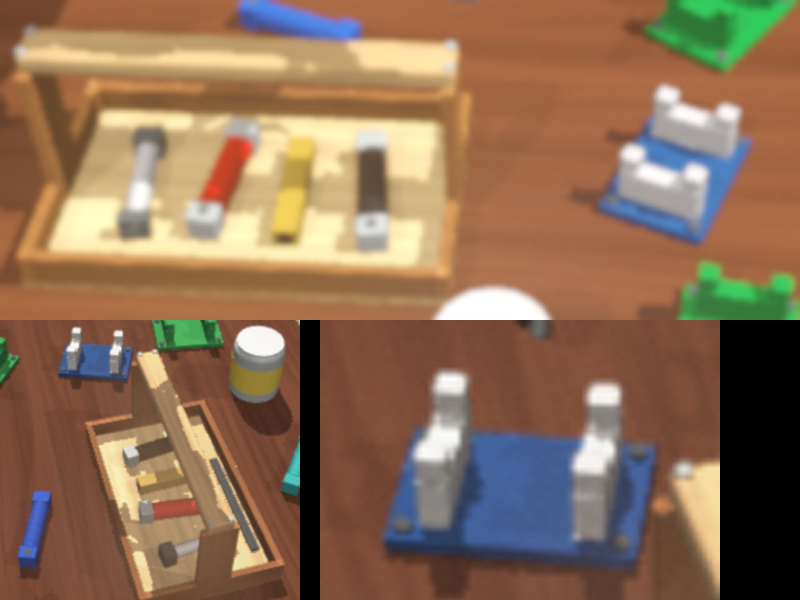

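Run:
```python
from h import *
S=dict(np.load("scene0.npz"));D=dict(np.load("side0.npz"))
sc=lambda P:np.array(P)/3.2+[165,210]
sd=lambda P:(np.array(P)-[320,320])/5+[260,195]
p=lambda n,x:print(n,x[:,:2].round(4).tolist(),x.mean(0)[:2].round(4))
p("base side",onto(D,sd([[417,430],[656,445],[636,553],[387,542]]),.01))
p("base scene",onto(S,sc([[697,235],[600,207],[748,140]]),.01))
p("cheek side",onto(D,sd([[452,382],[604,392],[433,448],[594,464]]),.056))
p("cheek scene",onto(S,sc([[667,95],[728,110],[633,155],[694,173]]),.056))
p("handle scene",onto(S,sc([[22,50],[30,35],[455,45],[455,75]]),.168))
p("redblocktops scene",onto(S,sc([[243,130],[206,213]]),.034))
for n,c,b in(("scene",S,(220,240,250,285)),("side",D,(325,320,385,350))):
    H,s,v=cv2.split(cv2.cvtColor(c["img"],cv2.COLOR_RGB2HSV))
    m=(((H<5)|(H>174))&(s>150)&(v>110)).astype(np.uint8)
    q=np.zeros_like(m);q[b[1]:b[3],b[0]:b[2]]=m[b[1]:b[3],b[0]:b[2]]
    k,l,st,ce=cv2.connectedComponentsWithStats(q);i=1+st[1:,4].argmax();print(n,st[i],ce[i])
    ys,xs=np.nonzero(l==i);r=cv2.minAreaRect(np.c_[xs,ys].astype(np.float32));print(r)
    bx=cv2.boxPoints(r);e=[(bx[i]+bx[(i+1)%4])/2 for i in range(4)]
    p("edge mids",onto(c,e,.023)); p("ctr",onto(c,ce[i],.025))
    if n=="side": p("steel near top",onto(c,[[337,336]],.034))
```

```text
base side [[0.5032, 0.2284], [0.6239, 0.1861], [0.5941, 0.1064], [0.4733, 0.1445]] [0.5486 0.1664]
base scene [[0.6209, 0.1863], [0.596, 0.1066], [0.5053, 0.2322]] [0.574 0.175]
cheek side [[0.5208, 0.207], [0.5951, 0.1804], [0.502, 0.1574], [0.5776, 0.1262]] [0.5489 0.1677]
cheek scene [[0.5036, 0.1588], [0.5185, 0.2101], [0.5793, 0.1312], [0.5961, 0.1805]] [0.5494 0.1702]
handle scene [[0.6165, -0.3443], [0.5983, -0.3441], [0.5841, -0.0116], [0.619, -0.0078]] [ 0.6044 -0.177 ]
redblocktops scene [[0.5529, -0.2016], [0.6513, -0.21]] [ 0.6021 -0.2058]
scene [237 253   6   5  10] [240.3 254.7]
((240.03660583496094, 254.32928466796875), (6.4031243324279785, 1.7179114818572998), 38.65980911254883)
edge mids [[0.5491, -0.2134], [0.5537, -0.2039], [0.5636, -0.1962], [0.5591, -0.2056]] [ 0.5564 -0.2048]
ctr [[0.5598, -0.203]] [ 0.5598 -0.203 ]
side [370 333   3   6  16] [371.     335.1875]
((371.0, 335.5), (5.0, 2.0), 90.0)
edge mids [[0.6222, -0.2048], [0.6223, -0.2114], [0.6184, -0.217], [0.6182, -0.2104]] [ 0.6203 -0.2109]
ctr [[0.6199, -0.2116]] [ 0.6199 -0.2116]
steel near top [[0.5493, -0.2035]] [ 0.5493 -0.2035]
```

```bash
python3 -m jog '[[0,-0.034,-0.013,-0.006,0],[0,-0.034,-0.013,-0.006,0],[0,-0.034,-0.013,-0.006,0],[0,-0.034,-0.013,-0.006,0],[0,-0.034,-0.013,-0.006,0]]'
python3 -m jog '[[0,-0.034,-0.013,-0.006,0],[0,0,0,0,-7],[0,0,0,0,-7],[0,0,0,0,-7],[0,0,0,0,-7]]'
python3 -m jog '[[0,0,0,0,-7],[0,0,0,0,-7],[0,0,0,0,-7],[0,0,0,0,-7],[0,0,0,0,-7]]'
python3 -m jog '[[0,0,0,0,-7],[0,0,0,0,-7],[0,0,0,0,-7],[0,0,0,0,-1],[0,0,0,0,0]]'
python3 - <<'E'
from workcell import env
import cv2,numpy as np
c=env.read_camera("wrist");np.savez("w1.npz",**c);cv2.imwrite("pics/w1.png",c["img"][:,:,::-1]); print(c["fov_y"],c["cx"],c["cy"],np.round(c["T"],3).tolist())
s=env.get_state(); print({k:np.round(v,4).tolist() for k,v in s.items()},env.tip_extent)
E
```

```text
clock: 0.52
tcp_pos: [0.509, -0.1711, 0.2722]
orientation: [-0.0, 0.707, 0.707, -0.0]
wrist_force: [1.0, -0.5, 0.5]
finger_gap: 0.0426
grip_force: 0.0
clock: 0.93
tcp_pos: [0.4966, -0.2044, 0.2778]
orientation: [-0.0, 0.513, 0.858, 0.0]
wrist_force: [0.2, -0.8, -0.6]
finger_gap: 0.0426
grip_force: 0.0
clock: 1.35
tcp_pos: [0.4967, -0.2039, 0.2778]
orientation: [-0.001, 0.231, 0.973, 0.0]
wrist_force: [0.4, -0.2, -0.5]
finger_gap: 0.0427
grip_force: 0.0
clock: 1.77
tcp_pos: [0.4969, -0.2039, 0.278]
orientation: [-0.0, 0.045, 0.999, 0.0]
wrist_force: [0.8, 0.3, -0.2]
finger_gap: 0.0429
grip_force: 0.0
65.70646984690485 322.489288094916 235.24344069983866 [[0.09, -0.96, -0.264, 0.43], [0.996, 0.087, 0.024, -0.198], [0.0, -0.265, 0.964, 0.409], [0.0, 0.0, 0.0, 1.0]]
{'clock': 1.8167, 'joint_pos': [-0.539, 0.232, 0.0241, 1.3635, 0.0001, -0.4487], 'qvel': [-0.0005, -0.0011, 0.0025, -0.0007, 0.0002, -0.001], 'tau': [0.0014, -43.6034, 30.0456, 0.0074, -0.0001, -0.1117], 'tcp_pos': [0.4969, -0.2039, 0.278], 'orientation': [-0.0002, 0.0451, 0.999, 0.0001], 'wrist_force': [-1.7158, 0.1111, 0.041], 'ft_torque': [0.04, -0.0495, 0.0145], 'grip_force': 0.0, 'finger_gap': 0.0424} 0.011
```

View pics/w1.png

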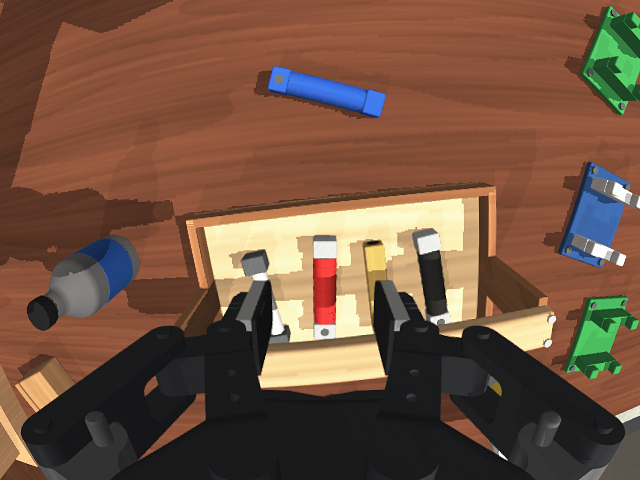

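```bash
cat >> h.py <<'E'
def fonto(c,uv,z):
    uv=np.atleast_2d(uv).astype(float); q=uv-[float(c["cx"]),float(c["cy"])]; r=np.hypot(*q.T)+1e-9; t=r/f(c)
    d=np.c_[np.sin(t)*q[:,0]/r,-np.sin(t)*q[:,1]/r,-np.cos(t)]@c["T"][:3,:3].T
    return c["T"][:3,3]+d*((z-c["T"][2,3])/d[:,2])[:,None]
E
python3 - <<'E'
from h import *
c=dict(np.load("w1.npz"))
p=lambda n,x:print(n,x[:,:2].round(4).tolist())
p("blocks top (near end L,R; far ctr)",fonto(c,[[314,237],[336,237],[325,246],[325,331]],.034))
H,s,v=cv2.split(cv2.cvtColor(c["img"],cv2.COLOR_RGB2HSV))
m=(((H<6)|(H>172))&(s>170)&(v>90)).astype(np.uint8);m[:, :300]=0;m[:,350:]=0;m[:230]=0;m[345:]=0
ys,xs=np.nonzero(m);print(len(xs),xs.min(),xs.max(),ys.min(),ys.max())
for r in (265,280,295,305): w=np.nonzero(m[r])[0];print(r,w.min(),w.max(),fonto(c,[(w.min()+w.max())/2,r],.021)[0].round(4))
p("handle edge under/top",np.r_[fonto(c,[[300,351],[355,347],[435,324],[545,311]],.168)])
p("tote near wall top",fonto(c,[[195,216],[490,188]],.036))
p("stand base",fonto(c,[[590,163],[561,253],[605,265]],.01))
E
```

```text
blocks top (near end L,R; far ctr) [[0.5338, -0.2163], [0.5359, -0.1934], [0.5447, -0.2057], [0.6472, -0.2148]]
1433 313 335 259 323
265 313 335 [ 0.5706 -0.2091  0.021 ]
280 314 335 [ 0.5885 -0.2101  0.021 ]
295 314 335 [ 0.6071 -0.2117  0.021 ]
305 314 335 [ 0.6198 -0.2129  0.021 ]
handle edge under/top [[0.5859, -0.2294], [0.5861, -0.1873], [0.5735, -0.125], [0.578, -0.025]]
tote near wall top [[0.4986, -0.3411], [0.4957, -0.0216]]
stand base [[0.474, 0.1456], [0.5919, 0.1032], [0.6201, 0.1925]]
```

```bash
python3 -m jog '[[-0.1,-0.0215,0.0017,0,0],[-0.1,-0.0215,0.0016,0,0],[-0.1,0,0,0.04,0],[-0.1,0,0,0.04,0],[-0.1,0,0,0.03,0]]' 40
python3 -m jog '[[-0.1,0,0,0.02,0],[-0.1,0,0,0.02,0],[-0.1,0,0,0.02,0],[-0.1,0,0,0.01,0],[-0.1,0,0,0,0]]'
python3 - <<'E'
from workcell import env
import cv2,numpy as np
c=env.read_camera("wrist");d=env.read_camera("side");np.savez("w2.npz",**c)
s=env.get_state(); print(s["tcp_pos"],s["wrist_force"],s["finger_gap"])
o=np.hstack([cv2.resize(c["img"],(400,300)),cv2.resize(d["img"][150:390,240:560],(400,300))]);cv2.imwrite("pics/w2.png",o[:,:,::-1])
E
```

```text
clock: 2.23
tcp_pos: [0.54, -0.2041, 0.1658]
orientation: [-0.0, 0.045, 0.999, 0.0]
wrist_force: [0.1, 0.9, -0.4]
finger_gap: 0.0469
grip_force: 0.0
clock: 2.65
tcp_pos: [0.5385, -0.2036, 0.0957]
orientation: [-0.002, 0.044, 0.999, 0.001]
wrist_force: [-0.4, -0.7, -0.4]
finger_gap: 0.047
grip_force: 0.0
[ 0.54025023 -0.20452739  0.09865726] [-0.6145742  -1.07083291  0.81412511] 0.04689586956147469
```

View pics/w2.png

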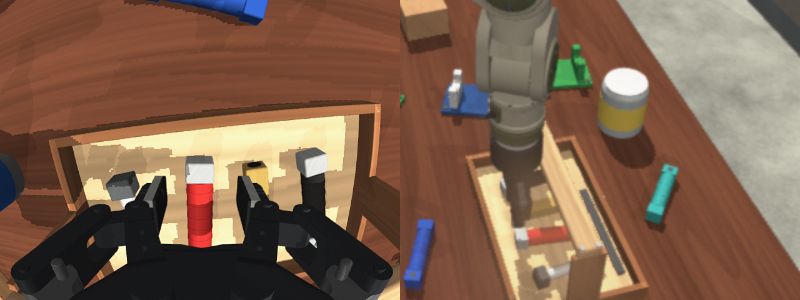

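Run:
```python
from h import *
c=dict(np.load("w2.npz"))
print(fonto(c,[[298,253],[342,251],[320,252],[320,291],[320,330]],.034).round(4), proj and c["T"][:3,3].round(3))
H,s,v=cv2.split(cv2.cvtColor(c["img"],cv2.COLOR_RGB2HSV))
m=(((H<6)|(H>172))&(s>170)&(v>90)).astype(np.uint8)
for r in (320,350,370):
    w=np.nonzero(m[r,270:370])[0]+270;print(r,w.min(),w.max(),fonto(c,[(w.min()+w.max())/2,r],.025)[0].round(4))
print(fonto(c,[[320,398]],.034).round(4))
```

```text
[[ 0.5329 -0.2166  0.034 ]
 [ 0.534  -0.1925  0.034 ]
 [ 0.5334 -0.2045  0.034 ]
 [ 0.5566 -0.2067  0.034 ]
 [ 0.5819 -0.209   0.034 ]] [ 0.472 -0.198  0.227]
320 299 339 [ 0.5799 -0.2095  0.025 ]
350 301 338 [ 0.6019 -0.2112  0.025 ]
370 301 338 [ 0.6178 -0.2127  0.025 ]
[[ 0.6347 -0.2139  0.034 ]]
```

```bash
python3 -m jog '[[-0.1,0.0015,0,0.02,0],[-0.1,0,0,0.02,0],[-0.1,0,0,0.015,0],[-0.1,0,0,0.01,0],[-0.1,0,0,0,0]]'
python3 -m jog '[[-0.1,0,0,0.007,0],[-0.1,0,0,0.003,0],[-0.1,0,0,0,0],[-0.1,0,0,0,0]]'
```

```text
clock: 3.17
tcp_pos: [0.5382, -0.2041, 0.0326]
orientation: [-0.001, 0.044, 0.999, 0.0]
wrist_force: [-0.4, 0.0, -0.5]
finger_gap: 0.0472
grip_force: 0.0
clock: 3.5
tcp_pos: [0.5391, -0.2046, 0.0239]
orientation: [0.0, 0.044, 0.999, -0.0]
wrist_force: [0.3, -0.5, 0.6]
finger_gap: 0.0473
grip_force: 0.0
```

```bash
python3 -m jog '[[0.6,0,0,0,0],[1,0,0,0,0],[1,0,0,0,0],[1,0,0,0,0],[1,0,0,0,0]]' 90
python3 -m jog '[[1,0,0,-0.005,0],[1,0,0,-0.01,0],[1,0,0,-0.015,0],[1,0,0,-0.02,0],[1,0,0,0,0]]'
python3 - <<'E'
from workcell import env
import cv2,numpy as np
c=env.read_camera("wrist");d=env.read_camera("side");np.savez("w3.npz",**c)
s=env.get_state(); print(s["tcp_pos"],s["wrist_force"],s["ft_torque"],s["finger_gap"])
o=np.hstack([cv2.resize(c["img"],(400,300)),cv2.resize(d["img"][210:390,280:520],(400,300))]);cv2.imwrite("pics/w3.png",o[:,:,::-1])
E
```

```text
clock: 3.92
tcp_pos: [0.5391, -0.2047, 0.0243]
orientation: [0.001, 0.044, 0.999, -0.0]
wrist_force: [-2.1, 0.7, 5.3]
finger_gap: 0.0238
grip_force: 88.5
clock: 4.33
tcp_pos: [0.5406, -0.2054, 0.077]
orientation: [0.002, 0.044, 0.999, -0.001]
wrist_force: [0.7, -0.8, -2.9]
finger_gap: 0.0237
grip_force: 88.4
[ 0.53928584 -0.20466452  0.07396831] [-0.82216253 -0.33914279 -3.1145705 ] [-0.00908452  0.17508727 -0.01863217] 0.02427692485573349
```

View pics/w3.png

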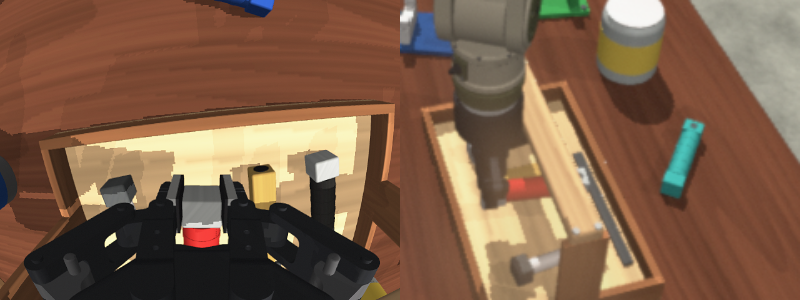

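```bash
python3 -m jog '[[1,0.015,0,0,0],[1,0.026,0,0,0],[1,0.026,0,0,0],[1,0.0266,0,0,0],[1,0,0,0,0]]'
python3 -m jog '[[1,0,0,-0.02,0],[1,0,0.01,-0.02,0],[1,0.003,0.03,-0.01,0],[1,0.003,0.035,0,0],[1,0.003,0.035,0,0]]'
python3 -m jog '[[1,0.003,0.035,0,0],[1,0.003,0.035,0,0],[1,0.003,0.035,0,0],[1,0.003,0.03,0,0],[1,0,0,0,0]]'
python3 -m jog '[[1,0,0,0.03,0],[1,0,0,0.03,0],[1,0,0,0.02,0],[1,0,0,0.01,0],[1,0,0,0,0]]'
python3 - <<'E'
from workcell import env
import cv2,numpy as np
d=env.read_camera("scene")
s=env.get_state(); print(s["tcp_pos"],s["wrist_force"],s["ft_torque"],s["finger_gap"])
d2=env.read_camera("side")
o=np.hstack([cv2.resize(d["img"][150:330,200:440],(400,300)),cv2.resize(d2["img"][150:330,200:440],(400,300))]);cv2.imwrite("pics/w4.png",o[:,:,::-1])
E
```

```text
clock: 4.85
tcp_pos: [0.4385, -0.1931, 0.0708]
orientation: [-0.005, 0.044, 0.999, 0.002]
wrist_force: [-0.7, 1.0, -3.0]
finger_gap: 0.0235
grip_force: 88.5
clock: 5.27
tcp_pos: [0.446, -0.0852, 0.1231]
orientation: [0.0, 0.045, 0.999, 0.0]
wrist_force: [1.3, 0.6, -3.9]
finger_gap: 0.0234
grip_force: 89.1
clock: 5.68
tcp_pos: [0.4442, 0.0543, 0.1221]
orientation: [-0.001, 0.041, 0.999, 0.001]
wrist_force: [-0.2, 0.2, -2.6]
finger_gap: 0.024
grip_force: 89.4
clock: 6.1
tcp_pos: [0.4426, 0.0497, 0.03]
orientation: [-0.004, 0.044, 0.999, 0.0]
wrist_force: [-0.5, -0.7, -3.6]
finger_gap: 0.0238
grip_force: 89.4
[0.44381281 0.04965169 0.03143615] [-0.40600386  0.82121391 -3.35606936] [-0.00833615  0.13553495  0.04507264] 0.023786555280400103
```

View pics/w4.png

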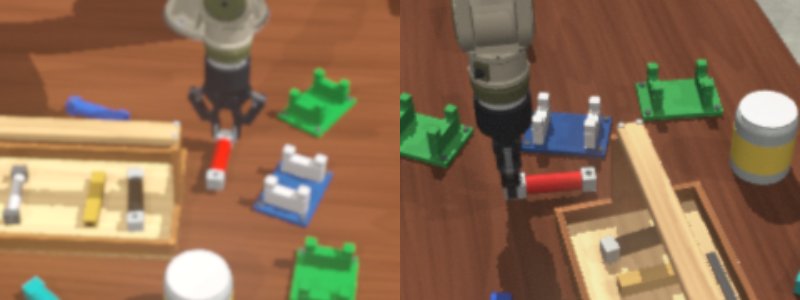

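```bash
python3 -m jog '[[1,0,0,0.007,0],[1,0,0,0.003,0],[1,0,0,0.002,0],[1,0,0,0,0]]'
python3 -m jog '[[1,0,0,0.002,0],[1,0,0,0,0],[1,0,0,0,0]]'
```

```text
clock: 6.53
tcp_pos: [0.4459, 0.0496, 0.0212]
orientation: [0.0, 0.044, 0.999, -0.0]
wrist_force: [-0.7, -0.5, -2.0]
finger_gap: 0.0238
grip_force: 89.4
clock: 6.78
tcp_pos: [0.4459, 0.0497, 0.0194]
orientation: [0.0, 0.044, 0.999, -0.0]
wrist_force: [-1.2, -0.0, -2.6]
finger_gap: 0.0238
grip_force: 89.4
```

```bash
python3 -m jog '[[1,0,0,0.001,0],[1,0,0,0.001,0],[1,0,0,0,0],[1,0,0,0,0]]'
python3 -m jog '[[1,0,0,0.001,0],[1,0,0,0.0005,0],[1,0,0,0,0],[1,0,0,0,0]]'
```

```text
clock: 7.12
tcp_pos: [0.446, 0.0497, 0.0173]
orientation: [0.0, 0.044, 0.999, -0.0]
wrist_force: [0.2, 0.3, -1.8]
finger_gap: 0.0237
grip_force: 89.4
clock: 7.45
tcp_pos: [0.446, 0.0497, 0.0163]
orientation: [0.0, 0.044, 0.999, -0.0]
wrist_force: [-2.7, 0.0, 5.0]
finger_gap: 0.0235
grip_force: 90.5
```

Contact with the bench. Release, lift and look from above.

```bash
python3 -m jog '[[-0.1,0,0,0,0],[-0.1,0,0,0,0],[-0.1,0,0,0,0],[-0.1,0,0,-0.03,0],[-0.1,0,0,-0.03,0]]'
python3 -m jog '[[-0.1,0,0,-0.04,0],[-0.1,-0.027,0,-0.04,0],[-0.1,-0.027,0,0,0],[-0.1,0,0,0,0],[-0.1,0,0,0,0]]'
python3 - <<'E'
from workcell import env
from h import *
c=env.read_camera("wrist");np.savez("w5.npz",**c);cv2.imwrite("pics/w5.png",c["img"][:,:,::-1])
print(env.get_state()["tcp_pos"])
H,s,v=cv2.split(cv2.cvtColor(c["img"],cv2.COLOR_RGB2HSV))
m=(((H<6)|(H>172))&(s>170)&(v>90)).astype(np.uint8)
k,l,st,ce=cv2.connectedComponentsWithStats(m);i=1+st[1:,4].argmax();print(st[i])
x,y,w,h,_=st[i]
for r in np.linspace(y+4,y+h-5,5).astype(int):
    q=np.nonzero(l[r]==i)[0];print(r,q.min(),q.max(),fonto(c,[(q.min()+q.max())/2,r],.015)[0].round(4))
E
```

```text
clock: 7.87
tcp_pos: [0.444, 0.0498, 0.0749]
orientation: [-0.002, 0.044, 0.999, 0.0]
wrist_force: [-0.1, 0.4, 0.1]
finger_gap: 0.047
grip_force: 0.0
clock: 8.28
tcp_pos: [0.4975, 0.0451, 0.1506]
orientation: [0.001, 0.044, 0.999, -0.0]
wrist_force: [-0.4, 0.2, -0.2]
finger_gap: 0.0471
grip_force: 0.0
[0.49566825 0.04529338 0.14976843]
[ 304  186   37  106 3670]
190 305 340 [0.4701 0.0473 0.015 ]
214 305 340 [0.4879 0.0457 0.015 ]
238 305 340 [0.5061 0.0441 0.015 ]
262 305 339 [0.525  0.0421 0.015 ]
287 305 338 [0.5457 0.0398 0.015 ]
```

View pics/w5.png

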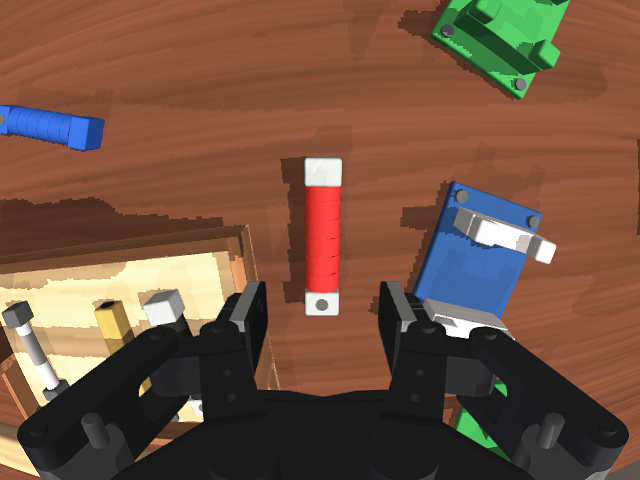

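Run:
```python
from h import *
c=dict(np.load("w5.npz"))
a=fonto(c,[[323,158],[323,186],[322,292],[321,315]],.026);print(a.round(4).tolist(),a[[0,3]].mean(0),a[1:3].mean(0))
print("yaw",np.arctan2(*(a[3]-a[0])[[1,0]]))
b=fonto(c,[[453,181],[543,213],[414,302]],.010);print(b.round(4).tolist(),np.arctan2(*(b[2]-b[0])[[1,0]]),np.arctan2(*(b[1]-b[0])[[1,0]])-np.pi/2,np.linalg.norm(b[1]-b[0]))
```

```text
[[0.4463, 0.0498, 0.026], [0.4657, 0.048, 0.026], [0.545, 0.0403, 0.026], [0.5645, 0.0378, 0.026]] [0.5054055  0.04377508 0.026     ] [0.50536817 0.04417299 0.026     ]
yaw -0.1010090437994141
[[0.4713, 0.1474, 0.01], [0.5024, 0.2321, 0.01], [0.569, 0.1144, 0.01]] -0.3259322279926564 -0.3519906663237038 0.09017548368230553
```

Run:
```python
from workcell import env
from h import *
for n in("scene","side"):
    c=env.read_camera(n)
    H,s,v=cv2.split(cv2.cvtColor(c["img"],cv2.COLOR_RGB2HSV))
    m=(((H<8)|(H>170))&(s>195)&(v>100)).astype(np.uint8)
    k,l,st,ce=cv2.connectedComponentsWithStats(m)
    for i in range(1,k):
        if st[i,4]>60 and 150<st[i,1]<330 and 200<st[i,0]<450:
            cn=cv2.findContours((l==i).astype(np.uint8),0,2)[0][0];b=cv2.boxPoints(cv2.minAreaRect(cn))
            print(n,st[i],ce[i],onto(c,ce[i],.018).round(4),onto(c,b,.018)[:,:2].round(3).tolist())
s=env.get_state();print(s["tcp_pos"],s["orientation"])
```

```text
scene [327 239  11  16 134] [332.39552239 246.59701493] [[0.4995 0.0464 0.018 ]] [[0.527, 0.032], [0.462, 0.038], [0.469, 0.062], [0.534, 0.055]]
[0.49438501 0.04546388 0.14921599] [-1.44015873e-03  4.36264834e-02  9.99046872e-01  5.35062560e-05]
```

```bash
python3 -m jog '[[-0.1,-0.006,0,0.03,0],[-0.1,0,0,0.035,0],[-0.1,0,0,0.035,0],[-0.1,0,0,0.025,0],[-0.1,0,0,0,0]]' 60
python3 -m jog '[[-0.1,0,0,0.005,0],[-0.1,0,0,0.002,0],[-0.1,0,0,0,0],[-0.1,0,0,0,0]]'
```

```text
clock: 8.85
tcp_pos: [0.496, 0.0452, 0.02]
orientation: [-0.006, 0.044, 0.999, 0.0]
wrist_force: [-0.3, 0.0, 0.2]
finger_gap: 0.0474
grip_force: 0.0
clock: 9.18
tcp_pos: [0.5032, 0.0447, 0.0199]
orientation: [0.001, 0.044, 0.999, -0.0]
wrist_force: [1.1, 0.6, 0.1]
finger_gap: 0.0468
grip_force: 0.0
```

```bash
python3 -m jog '[[-0.1,0,0,0.002,0],[0.5,0,0,0,0],[1,0,0,0,0],[1,0,0,0,0],[1,0,0,0,0]]' 70
python3 -m jog '[[1,0,0,-0.01,0],[1,0,0,-0.025,0],[1,0,0,-0.035,0],[1,0,0,-0.035,0],[1,0,0,0,0]]'
python3 -m jog '[[1,0,0,0,7],[1,0,0,0,7],[1,0,0,0,0],[1,0,0,0,0]]'
python3 - <<'E'
from workcell import env
import cv2,numpy as np
c=env.read_camera("wrist");np.savez("w6.npz",**c)
d=env.read_camera("side");s=env.get_state();print(s["tcp_pos"],s["orientation"])
o=np.zeros((480,800,3),np.uint8);o[:,:500]=c["img"][:,70:570];o[:225,500:]=cv2.resize(d["img"][170:320,220:420],(300,225));cv2.imwrite("pics/w6.png",o[:,:,::-1])
E
```

```text
clock: 9.6
tcp_pos: [0.5025, 0.0446, 0.0173]
orientation: [0.001, 0.044, 0.999, -0.0]
wrist_force: [-1.1, -0.2, 5.4]
finger_gap: 0.0236
grip_force: 68.4
clock: 10.02
tcp_pos: [0.5059, 0.0446, 0.1282]
orientation: [0.005, 0.044, 0.999, -0.0]
wrist_force: [1.4, -1.0, -1.9]
finger_gap: 0.0232
grip_force: 69.3
clock: 10.35
tcp_pos: [0.5014, 0.0449, 0.121]
orientation: [-0.0, 0.163, 0.987, -0.0]
wrist_force: [0.8, -0.4, -2.1]
finger_gap: 0.0232
grip_force: 69.2
[0.50155092 0.04485194 0.12095271] [-4.26603330e-04  1.63669000e-01  9.86515218e-01 -3.13912525e-05]
```

View pics/w6.png

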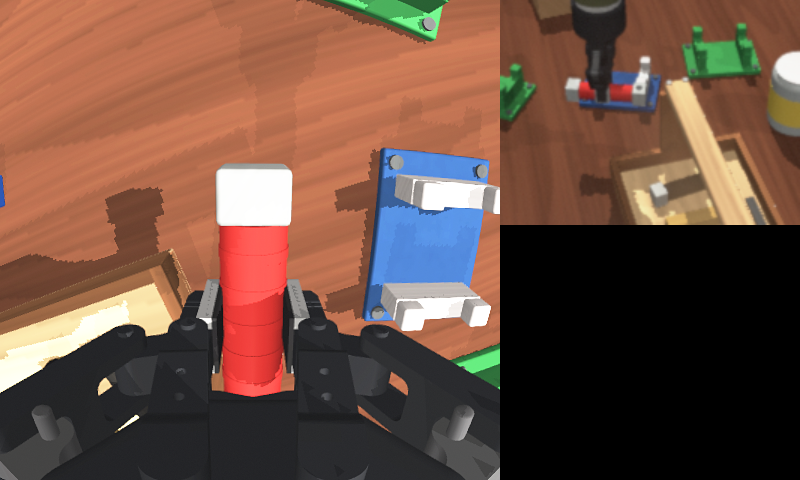

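Run:
```python
from h import *
c=dict(np.load("w6.npz"));tcp=np.array([.5015,.0449])
th=2*.1637*.9865; ex=np.array([-np.cos(np.arcsin(th)),th]); ey=np.array([th,np.cos(np.arcsin(th))]) # tool x,y in world
for n,uv in(("outer L,R",[[288,169],[361,169]]),("inner L,R",[[287,225],[361,225]])):
    P=fonto(c,uv,.1305)[:,:2];m=P.mean(0)-tcp;print(n,P.round(4).tolist(),"tool",m@ex,m@ey,np.linalg.norm(P[1]-P[0]))
b=fonto(c,[[454,149],[558,160],[436,318]],.010)[:,:2];print(b.round(4).tolist(),np.arctan2(*(b[2]-b[0])[[1,0]]),np.arctan2(*(b[1]-b[0])[[1,0]])-np.pi/2,np.linalg.norm(b[1]-b[0]),np.linalg.norm(b[2]-b[0]))
print("tool yaw",np.arctan2(-ex[1],-ex[0]))
w=np.array([.549,.1685]);d=w-tcp;print("to stand centre tool",d@ex,d@ey)
```

```text
outer L,R [[0.4445, 0.0522], [0.4522, 0.0749]] tool 0.056292645562194585 0.0004579101551282704 0.023970262750213
inner L,R [[0.4622, 0.0454], [0.4703, 0.0691]] tool 0.037330370683944014 0.0003045192508176504 0.025052329654517196
[[0.4724, 0.1481], [0.5025, 0.2304], [0.5903, 0.1053]] -0.3485936202872751 -0.35052613277497024 0.08757196058683411 0.12543023944498585
tool yaw -0.3288766632137975
to stand centre tool -0.0050339330503528755 0.13231730619251805
```

```bash
python3 -m jog '[[1,0,0.025,0,0],[1,-0.001,0.036,0,0],[1,-0.001,0.036,0,0],[1,0,0.0345,0,0],[1,0,0,0,1]]'
python3 -m jog '[[1,0,0,0.02,0],[1,0,0,0.015,0],[1,0,0,0,0],[1,0,0,0,0]]'
python3 - <<'E'
from workcell import env
import cv2,numpy as np
c=env.read_camera("wrist");np.savez("w7.npz",**c)
d=env.read_camera("side");e=env.read_camera("scene");s=env.get_state();print(s["tcp_pos"],s["orientation"])
o=np.zeros((480,800,3),np.uint8);o[:,:480]=c["img"][:,80:560];o[:240,480:]=cv2.resize(d["img"][180:270,240:360],(320,240),interpolation=2);o[240:,480:]=cv2.resize(e["img"][210:300,320:440],(320,240),interpolation=2);cv2.imwrite("pics/w7.png",o[:,:,::-1])
E
```

```text
clock: 10.87
tcp_pos: [0.5487, 0.1736, 0.1212]
orientation: [0.001, 0.17, 0.985, 0.002]
wrist_force: [1.0, -1.0, -2.8]
finger_gap: 0.0233
grip_force: 69.6
clock: 11.2
tcp_pos: [0.5454, 0.1682, 0.0852]
orientation: [-0.002, 0.173, 0.985, -0.001]
wrist_force: [1.2, -1.1, -3.1]
finger_gap: 0.0233
grip_force: 69.6
[0.54739627 0.16834479 0.08734749] [7.60745028e-04 1.73600696e-01 9.84815796e-01 2.60123548e-04]
```

View pics/w7.png

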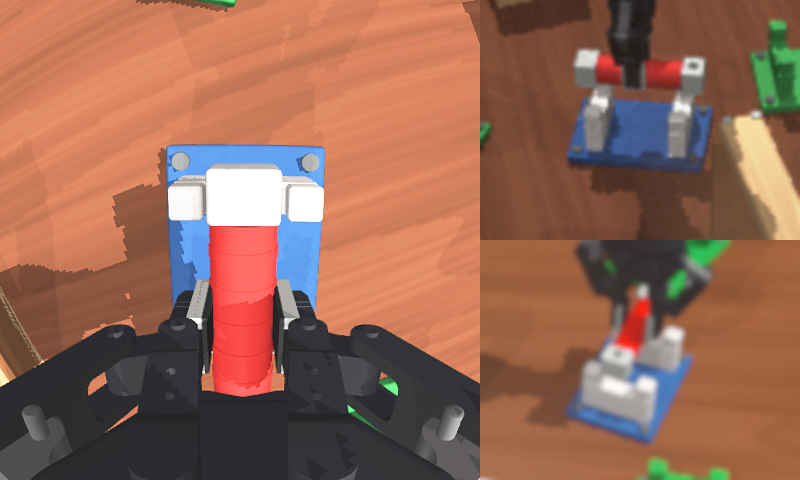

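Run:
```python
from h import *
c=dict(np.load("w7.npz"));tcp=np.array([.5474,.1683])
th=2*.1736*.9848; k=np.sqrt(1-th*th);ex=np.array([-k,th]); ey=np.array([th,k])
def t(n,uv,z):
    P=fonto(c,uv,z)[:,:2]-tcp;print(n,np.c_[P@ex,P@ey].round(4).tolist())
t("cheek outer L,R front corners",[[249,220],[403,220]],.056)
t("slot inner",[[283,218],[367,218]],.056)
t("base corners",[[247,146],[404,148]],.010)
t("peg outer L,R, inner L,R",[[287,170],[361,170],[287,225],[361,225]],.0965)
```

```text
cheek outer L,R front corners [[0.032, -0.034], [0.0321, 0.0353]]
slot inner [[0.0329, -0.0185], [0.0329, 0.0188]]
base corners [[0.064, -0.0432], [0.063, 0.0445]]
peg outer L,R, inner L,R [[0.0579, -0.0124], [0.0579, 0.0116], [0.0395, -0.0127], [0.0395, 0.012]]
```

```bash
python3 -m jog '[[1,0,0.001,0.012,0],[1,0,0,0.01,0],[1,0,0,0.004,0],[1,0,0,0,0],[1,0,0,0,0]]'
python3 -m jog '[[1,0,0,0.002,0],[1,0,0,0.001,0],[1,0,0,0,0],[1,0,0,0,0]]'
```

```text
clock: 11.77
tcp_pos: [0.5468, 0.1693, 0.0603]
orientation: [-0.0, 0.174, 0.985, -0.0]
wrist_force: [-0.2, 1.0, -2.0]
finger_gap: 0.0233
grip_force: 69.7
clock: 12.1
tcp_pos: [0.5471, 0.1694, 0.0575]
orientation: [0.0, 0.174, 0.985, 0.0]
wrist_force: [0.1, 0.2, -3.2]
finger_gap: 0.0232
grip_force: 69.7
```

```bash
python3 -m jog '[[1,0,0,0.001,0],[1,0,0,0,0],[1,0,0,0,0]]'
python3 -m jog '[[1,0,0,0.001,0],[1,0,0,0,0],[1,0,0,0,0]]'
```

```text
clock: 12.35
tcp_pos: [0.5472, 0.1695, 0.0573]
orientation: [0.0, 0.174, 0.985, 0.0]
wrist_force: [-3.1, -1.3, 5.1]
finger_gap: 0.0235
grip_force: 70.6
clock: 12.6
tcp_pos: [0.5472, 0.1695, 0.0573]
orientation: [0.001, 0.174, 0.985, 0.0]
wrist_force: [-5.0, -1.2, 11.7]
finger_gap: 0.0235
grip_force: 71.6
```

```bash
python3 -m jog '[[1,0,0,-0.001,0],[0.3,0,0,0,0],[0,0,0,0,0],[-0.1,0,0,0,0],[-0.1,0,0,0,0]]'
python3 -m jog '[[-0.1,0,0,-0.02,0],[-0.1,0,0,-0.03,0],[-0.1,0,0,-0.04,0],[-0.1,0,0,-0.03,0],[-0.1,0,0,0,0]]'
python3 - <<'E'
from workcell import env
from h import *
c=env.read_camera("wrist");d=env.read_camera("side");s=env.get_state();tcp=s["tcp_pos"][:2];print(s["tcp_pos"]);np.savez("w8.npz",**c)
o=np.zeros((480,800,3),np.uint8);o[:,:480]=c["img"][:,80:560];o[:240,480:]=cv2.resize(d["img"][180:270,240:360],(320,240),interpolation=2);cv2.imwrite("pics/w8.png",o[:,:,::-1])
E
```

```text
clock: 13.02
tcp_pos: [0.5472, 0.1694, 0.0562]
orientation: [0.0, 0.174, 0.985, 0.0]
wrist_force: [0.0, -0.0, -0.3]
finger_gap: 0.0468
grip_force: 0.0
clock: 13.43
tcp_pos: [0.5508, 0.1701, 0.1833]
orientation: [0.005, 0.174, 0.985, 0.002]
wrist_force: [0.7, 0.5, -0.2]
finger_gap: 0.0472
grip_force: 0.0
[0.54830125 0.1696412  0.17793937]
```

View pics/w8.png

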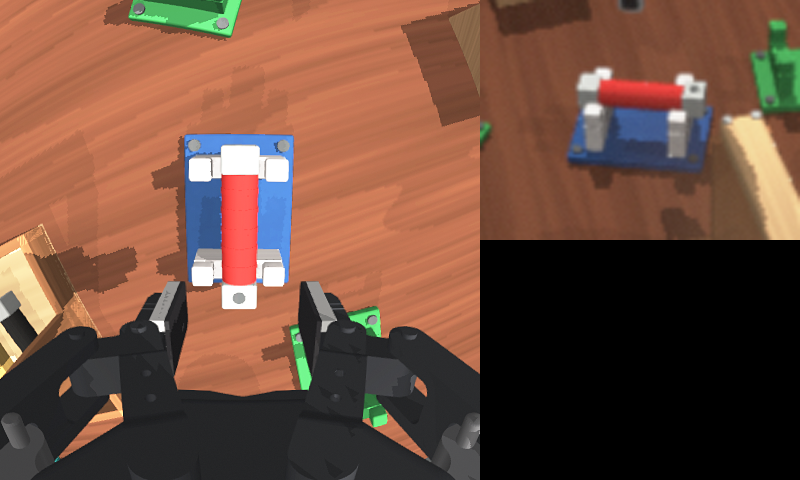

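Run:
```python
from h import *
c=dict(np.load("w8.npz"));e=np.array([-np.cos(.349),np.sin(.349)]);ey=np.array([e[1],-e[0]])
def t(n,uv,z):
    P=fonto(c,uv,z)[:,:2];print(n,np.c_[P@e,P@ey].round(4).tolist(),(P@e).mean().round(4),(P@ey).mean().round(4))
t("peg ends",[[320,146],[319,308]],.066)
t("saddle outer cheeks",[[280,157],[344,157],[282,286],[354,286]],.056)
t("cheek outer sides",[[269,168],[368,168],[272,275],[365,275]],.056)
t("block inner edges",[[320,174],[319,284]],.066)
```

```text
peg ends [[-0.4005, 0.347], [-0.5183, 0.346]] -0.4594 0.3465
saddle outer cheeks [[-0.4083, 0.3193], [-0.4085, 0.3636], [-0.5047, 0.3179], [-0.5048, 0.3725]] -0.4566 0.3433
cheek outer sides [[-0.4159, 0.3114], [-0.4161, 0.3805], [-0.4958, 0.3107], [-0.4959, 0.3806]] -0.4559 0.3458
block inner edges [[-0.4193, 0.347], [-0.4987, 0.3461]] -0.459 0.3465
```

Centred within about 3 mm along the stand and 1 mm across it, released, with the robot clear.

```bash
python3 -c "
from workcell import env
print(env.hand_in())"
```

```text
the job is handed in; nothing more can be done
None
```

The red footpeg is lying level in both saddles of the blue stand, about 3 mm off centre along it and 1 mm across by the wrist camera, and is released and handed in; the moves cannot tilt the tool, so I gripped its near end with the tool upright instead of leaning in, and set it down once on the bench to regrip it at the middle.

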